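# Dummy pin through the lugs with tongs

### The job

Before these two lugs are welded out, their bores must be held in line by the brass dummy pin. The pin is smeared with anti-spatter paste, so keep the gripper's fingers off it: take the spring tongs from their stand, lift the pin off its rest with them and push it tip first through both bores until its collar is up against the near lug. Leave it there and hang the tongs back upright in the slot of their stand, without shoving the tin or the marker about.

Things in the scene. Friction and masses are not known exactly. Their poses are not given: they have to be found in the camera images.
- tongs: Spring tongs of steel leaf, 0.15 kg, hanging jaws down in their stand. Origin: midway between the red grips; z up to the bow (top 46 mm above), y: the arms' closing line; a half turn about z changes nothing. Grips' outer faces: 24 mm wide (x), z -12 to +14 mm, 50 mm apart when free (54 at the lower edge). Black guards, z -26 to -30 mm, 44 mm long along x.
- jaws (a point): Midpoint of the tongs' vee jaws, 78 mm below the tongs' origin; a round is held here along the tongs' x. Jaws 18 mm long (x), reaching 9 mm above and below this point. Free, they gap 35 mm and measure 58 mm over their backs; grips squeezed to 45 mm: half open; to 40 mm: closed on a 14 mm round; 37 mm: stop. A spring reopens them.
- tongs_stand: Blue sheet stand, fixed, 66 x 112 mm (plus feet), top 75 mm up, with a slot 28 mm wide (x), 76 mm long (y) through the middle of the top. Origin: centre of the underside. The tongs hang in the slot, guards on the top: their origin is 105 mm above the stand's, their y along the stand's y.
- pin: Brass pin, 14 mm diameter, 112 mm long, 0.15 kg, lying level on its rest. Origin: on its axis at the front face of the collar (24 mm diameter, 5 mm thick, behind the origin); x points to the tip. The shank reaches 62 mm ahead, its last 9 mm tapered; the tail to hold it by reaches 50 mm behind, 35 mm of it free between collar and rear vee.
- pin_tip (a point): Centre of the pin's tapered end, 62 mm ahead of the pin's origin.
- pin_rest: Grey rest, fixed, 104 x 52 mm, with two narrow vee posts that carry the pin's axis 40 mm above the bench; the posts' upper ends are 42 mm high. Origin: centre of the underside; x runs along the pin. The posts stand at x = -43 and +40 mm.
- lugs: Two round-topped steel lugs, 42 mm wide, on a dark plate 104 x 80 x 8 mm, fixed. Origin: centre of the plate's underside. Bores 18 mm, in line along x, 60 mm above the origin; lug tops 81 mm up. Near lug: x -23 to -15 mm; far lug: +15 to +23 mm. The pin enters from -x; home, its origin is at x = -23 mm and its tip at +39 mm.
- dip_tin: Blue tin with black lid, 72 mm diameter, 61 mm high, closed. Origin: centre of the underside.
- marker: White and blue marker pen, 132 mm long, 20 mm thick, lying on the bench. Origin: under its middle.

How it is judged:
On the way, in this order (a step that is already met when the one before it is completed fails the run):
1. the pin is held clear of its rest by the tongs alone, at least 20 mm above where it lay (contact force between tongs and pin above 0.5 N and height (world z) of pin above 0.06 m and contact force between pin and pin_rest below 0.05 N), for 0.2 s.
2. the pin's tip has come out of the far lug's bore (x of pin_tip in the frame of lugs above 0.026 m and angle between the x axis of pin and the x axis of lugs, either way round below 0.2 rad and z of pin_tip in the frame of lugs between 0.05 and 0.07 m and y of pin_tip in the frame of lugs between -0.01 and 0.01 m), for 0.1 s.
At the end, for the whole second after the job is handed in: The pin is through both bores, collar within 5 mm of the near lug, within 0.15 rad of the bores' line, at rest and free of the tongs; the tongs hang at rest in their stand, within 0.2 rad of upright, origin within 16 mm of the slot's middle and 98 to 115 mm above the stand's underside (x of pin in the frame of lugs between -0.028 and -0.02 m and y of pin in the frame of lugs between -0.006 and 0.006 m and z of pin in the frame of lugs between 0.053 and 0.067 m and x of pin_tip in the frame of lugs above 0.032 m and angle between the x axis of pin and the x axis of lugs, either way round below 0.15 rad and linear speed of pin below 0.02 m/s and linear speed of tongs below 0.03 m/s and contact force between tongs and pin below 0.05 N and z of tongs in the frame of tongs_stand between 0.098 and 0.115 m and horizontal distance between tongs and tongs_stand below 0.016 m and angle between tongs's own z axis and vertical below 0.2 rad); the robot touches nothing.
It fails at once if the gripper or arm touches the pin (contact force between any of the fingers, the arm and pin above 0.2 N).
It fails at once if the tin or the marker is shoved more than 20 mm (distance of any of dip_tin, marker from where it was at the start of the episode above 0.02 m).
It also fails if it takes over 51 s, if anything falls off the work surface, if the arm or the gripper's body presses on something with over 40 N, if the wrist force passes 120 N, or if a joint passes its speed limit or range.

### The arm

A 6-joint arm with a two-finger parallel gripper is mounted at the origin on a cart in front of the work surface, level with it; the furniture and walls round the work are solid. World frame = base frame: x ahead of the robot, y to its left, z up, the work surface at z = 0. Lengths are in m, angles in rad, forces in N, time in s.
With the tool pointing down it reaches from about 0.425 to 0.95 m from the base axis. Payload 3.5 kg.
Tool frame: the origin (TCP) lies on the centre line of the jaws, within the pads' length; the fingertips stand 19 mm ahead of it and the grasp point (between the pads) is the TCP; z points along the fingers, y is the line along which they close (so a half turn about z gives the same grasp; the last joint's range is limited). The gripper opens to 85 mm and grips with 20 to 120 N. Pads are 22 mm wide; open, the fingers measure 114 mm over their backs; the gripper's body (76 mm by 85 mm) begins 54 mm behind the grasp point. The pads swing forward as they close: fully open they stand 13 mm farther back than shut.
Start: joints at [-1.306, 0.286, 1.577, -0, 1.279, -0.15], TCP at [0.272, -0.618, 0.25] pointing down, gripper open.
Joint ranges: [-2.77, 2.77], [-0.9, 2.22], [0.21, 2.48], [-1.53, 4.67], [0.24, 2.81], [-2.84, 2.84]. Speed limits (rad/s): [2.79, 2.79, 3.14, 3.14, 3.14, 3.14].

### API

Orientations are given as a unit quaternion [x, y, z, w].
In Python, from plant import ctrl, imaging gives the robot as it stands. The module is installed in compiled form; this text tells all that it offers.
- The arm moves only by the shell command python3 -m handwheel 'ROWS' [OPENING] [FORCE]. ROWS is JSON, one flat list of numbers, 6 for each row, row after row: the shift along the world's x, y, z in units of 150 mm (1.0 is 150 mm), then the turn, a rotation vector about the world's x, y, z in units of 90 degrees (1.0 is 90 degrees). In form: [tx, ty, tz, rx, ry, rz, tx, ty, tz, rx, ry, rz, ...]. A call has 1 to 5 rows; each row shifts and turns the commanded pose from where the row before left it; what a row does not reach is not made up. A row lasts 1/12 s, in which the tool goes at most 41.7 mm and 7.16 degrees, less where a joint would pass 70% of its speed; a pose out of reach is approached as far as the arm can. A call with a number of a shift or a turn outside -1 to 1 is refused whole. A call with a gripper value outside its range is refused whole. OPENING is the opening, from 0 (shut) to 1 (fully open), set as the call begins (- or left out, the last holds). The fingers move at their own pace and stop on an object; FORCE is the grip in N (left out, the last holds). Time passes only in rows, so rows that do not move let the fingers close. It gives the time, the measured TCP pose, the force, the opening and the grip force at its end, in the units of the state.
- ctrl.get_state(): the state, without advancing time (a new reading comes with each control period).
- imaging.read_camera(name): name is "scene" or "top" or "wrist"; returns (picture, depth): 400x640x3 uint8, blue, green, red; 400x640 float32, m along the optical axis (not along the pixel's ray), 0 where there is no reading.
- imaging.get_calibration(name): a dict with "fovy" (degrees; the focal length in pixels is half the picture's height over the tangent of half this angle, whatever the lens; pixels are square), "cx", "cy" (the principal point, pixels), "R" (3x3) and "t" (3): a world point X has camera coordinates R X + t. Camera axes: x right, y down, z forward; pixel columns grow to the right and rows downward; lengths in m; the calibration is good to about 2 mm. The wrist camera is an equidistant fisheye: a pixel r from the principal point sees the ray r / f radians off the axis. A picture is of the moment at which its call begins: read the wrist's pose just before it. get_calibration takes no time and is no camera call; for the wrist camera it gives the pose at the moment of the call.
- ctrl.sign_off(): hands the job in; it is judged then, once.
The state is a dict: "time": time; "qpos": joint angles; "dq": joint speeds; "joint_efforts": joint torques, N m; "eef_pos": TCP position; "tcp_rot": TCP orientation; "contact_force": force on the tool from outside, world axes, zero at the start; "wrist_torque": the same for the moment, N m; "opening": opening from 0.0 (shut) to 1.0 (fully open); "finger_force": force on a finger pad.
Only numpy, scipy, OpenCV 4.12 (cv2) and the standard library are available. Lean on these libraries where they do the work, as an engineer would, in place of code of your own. Each camera call takes 0.05 s, during which the arm holds its last target. There are 200 camera calls.

## Working session

There is one attempt and no reset: what is moved stays moved. The work goes in short steps, Python scripts to look and compute and a shell command to move; the robot and the scene stay as the last step left them, time stands still between calls to the robot, and variables do not carry over. Pictures are saved under pics/ and viewed, at most 10 in all, crops included, and the job is handed in when it is done.

```bash
mkdir -p pics; python3 - <<'E'
from plant import ctrl, imaging
import cv2, numpy as np
print(ctrl.get_state())
for n in ("scene","top"):
    p,d=imaging.read_camera(n); cv2.imwrite(f"pics/{n}0.png",p); np.savez(f"{n}0.npz",p=p,d=d)
    print(n,imaging.get_calibration(n))
E
```

```text
{'time': 0.0, 'qpos': array([-1.30599963e+00,  2.87165809e-01,  1.57819720e+00,  2.05257012e-05,
        1.27862234e+00, -1.49987268e-01]), 'dq': array([ 2.16888971e-03, -9.63054127e-05, -1.29581008e-03, -1.14982854e-03,
       -8.33843550e-04, -1.80333252e-04]), 'joint_efforts': array([ 6.93229367e-06, -4.05982089e+01, -2.92627788e+01, -1.57187519e-04,
        5.74881735e-03,  5.12665835e-06]), 'eef_pos': array([ 0.27189333, -0.61713451,  0.24893611]), 'tcp_rot': array([ 9.78571166e-01,  2.05905421e-01, -5.88301317e-05, -1.19494125e-03]), 'contact_force': array([ 0.31623043,  0.49276821, -0.22285479]), 'wrist_torque': array([ 0.00599907, -0.00533165,  0.01246732]), 'finger_force': 0.0, 'opening': 1.0031370039695067}
scene {'fovy': 57.25323228041575, 'cx': 325.4824998414408, 'cy': 194.6828454450929, 'R': array([[-0.82827197, -0.56025676,  0.0088262 ],
       [-0.24290292,  0.34481869, -0.90669633],
       [ 0.50493931, -0.75313507, -0.42169166]]), 't': array([0.46676815, 0.21409117, 0.65714637])}
top {'fovy': 57.89677148782553, 'cx': 314.24613291947844, 'cy': 197.92088417652502, 'R': array([[ 0.10047829, -0.99492953, -0.00439825],
       [-0.97153979, -0.09716115, -0.21603273],
       [ 0.21451   ,  0.02597967, -0.97637622]]), 't': array([-0.07663093,  0.59060867,  0.83041068])}
```

View pics/scene0.png

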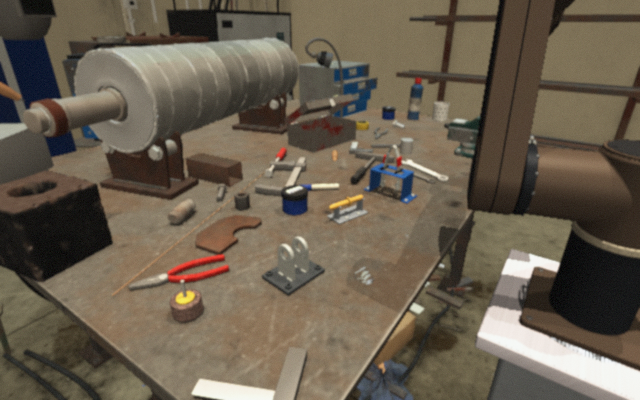

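View pics/top0.png

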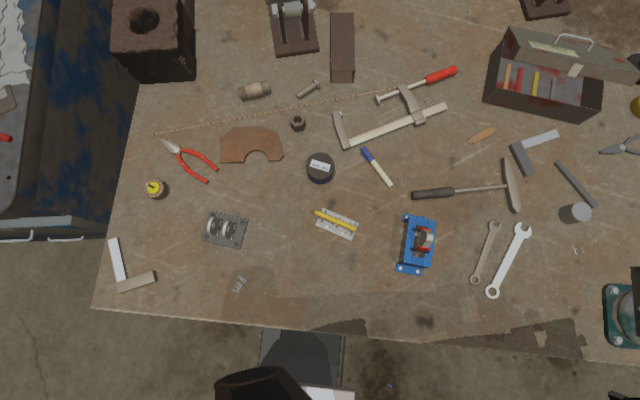

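The scene view shows the lugs at (293,262), the pin on its rest at (347,207), the tin at (295,202) and the stand with the tongs at (392,180). In the top view the lugs are at (225,230), the pin at (336,222), the stand at (417,243), the tin at (320,167) and the marker at (377,167). I'll crop and measure.

```bash
cat > h.py <<'E'
import numpy as np, cv2
from plant import ctrl, imaging
def rays(cal,uv,fish=False):
    uv=np.atleast_2d(np.asarray(uv,float)); f=200/np.tan(np.radians(cal["fovy"])/2)
    d=(uv-[cal["cx"],cal["cy"]])/f
    if fish:
        r=np.linalg.norm(d,axis=1,keepdims=True)+1e-9
        v=np.hstack([np.sin(r)*d/r,np.cos(r)])
    else: v=np.hstack([d,np.ones((len(d),1))])
    R=cal["R"]; return -R.T@cal["t"], v@R
def onplane(cal,uv,z,fish=False):
    c,v=rays(cal,uv,fish); return c+v*((z-c[2])/v[:,2])[:,None]
def project(cal,X,fish=False):
    f=200/np.tan(np.radians(cal["fovy"])/2); q=np.atleast_2d(X)@cal["R"].T+cal["t"]
    if fish:
        n=np.linalg.norm(q[:,:2],axis=1,keepdims=True); return q[:,:2]/n*np.arctan2(n,q[:,2:])*f+[cal["cx"],cal["cy"]]
    return q[:,:2]/q[:,2:]*f+[cal["cx"],cal["cy"]]
E
python3 - <<'E'
from h import *
p=np.load("top0.npz"); d=p["d"]; p=p["p"]; cal=imaging.get_calibration("top")
hsv=cv2.cvtColor(p,cv2.COLOR_BGR2HSV)
def rep(name,m,box,z):
    u0,v0,u1,v1=box; mm=np.zeros(m.shape,np.uint8); mm[v0:v1,u0:u1]=m[v0:v1,u0:u1]
    c=max(cv2.findContours(mm*255,cv2.RETR_EXTERNAL,cv2.CHAIN_APPROX_NONE)[0],key=cv2.contourArea)
    P=onplane(cal,c[:,0,:],z)[:,:2].astype(np.float32); print(name,cv2.minAreaRect(P*1000),len(c))
H,S,V=[hsv[...,i].astype(int) for i in range(3)]
rep("pin",((H>15)&(H<35)&(S>120)),(300,200,370,250),.04)
rep("stand",((H>100)&(H<125)&(S>120)),(385,205,450,285),.075)
rep("tin",(V<70),(300,145,340,190),.061)
rep("marker",((H>100)&(H<125)&(S>100))|((S<60)&(V>140)),(355,140,400,195),.01)
a=p[195:285,190:450]; cv2.imwrite("pics/topcrop.png",cv2.resize(a,None,fx=3,fy=3,interpolation=cv2.INTER_CUBIC))
# heights from depth
X=lambda u,v:(lambda r:(r[0]+r[1][0]*d[v,u]).round(3))(rays(cal,[(u,v)]))
for u,v in [(214,227),(232,228),(418,240),(425,238),(336,222),(320,167)]: print((u,v),X(u,v))
E
```

```text
pin ((549.3826904296875, -72.55235290527344), (109.67453002929688, 19.30791664123535), 68.8439712524414) 87
stand ((503.6568298339844, -270.7524108886719), (77.864990234375, 139.17874145507812), 82.36038208007812) 272
tin ((651.7390747070312, -26.639331817626953), (33.01406478881836, 65.9241943359375), 7.984840393066406) 66
marker ((710.791748046875, -173.14657592773438), (128.56222534179688, 15.790762901306152), 40.76415252685547) 84
(214, 227) [0.501 0.223 0.048]
(232, 228) [0.506 0.186 0.019]
(418, 240) [ 0.525 -0.294 -0.001]
(425, 238) [ 0.532 -0.311  0.   ]
(336, 222) [ 0.544 -0.077  0.047]
(320, 167) [ 0.677 -0.024  0.063]
```

View pics/topcrop.png

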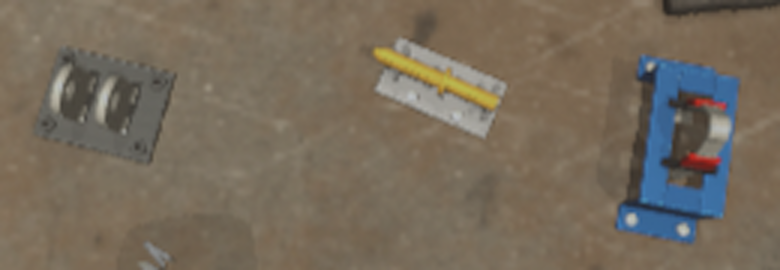

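The crop shows the plate's corners at (62,45), (175,72), (150,162) and (35,135), the pin's collar at (443,78) with its tip to the left at (375,52), and the stand's slot with red grips at about (705,105) and (700,160). The pin points about 69° (world yaw). Next I'll move over the stand, turning the tool, and look with the wrist camera.

```bash
python3 - <<'E'
from h import *
c=imaging.get_calibration("wrist"); s=ctrl.get_state(); from scipy.spatial.transform import Rotation as R
T=R.from_quat(s["tcp_rot"]); print(T.inv().apply(-c["R"].T@c["t"]-s["eef_pos"]), (c["R"]@T.as_matrix()).round(3), c["fovy"],c["cx"],c["cy"])
E
python3 -m handwheel '[0.17,0.24,0,0,0,0.078,0.17,0.24,0,0,0,0.078,0.17,0.24,0,0,0,0.078,0.17,0.24,0,0,0,0.078,0.17,0.24,0,0,0,0.078]' 1 40
python3 -m handwheel '[0.17,0.24,0,0,0,0.078,0.17,0.24,0,0,0,0.078,0.17,0.24,0,0,0,0.078,0.17,0.24,0,0,0,0.027,0,0,0,0,0,0]'
python3 - <<'E'
from h import *
c=imaging.get_calibration("wrist"); p,d=imaging.read_camera("wrist"); cv2.imwrite("pics/w1.png",p); np.savez("w1.npz",p=p,d=d,**c); print(ctrl.get_state()["eef_pos"])
E
```

```text
[ 0.0752438   0.00062121 -0.12366905] [[ 0.     1.     0.001]
 [-0.953  0.    -0.303]
 [-0.303 -0.     0.953]] 65.70646984690485 319.1015608829675 201.16108772721375
time: 0.52
eef_pos: [0.393, -0.4458, 0.2497]
tcp_rot: [0.87, 0.494, 0.0, -0.001]
contact_force: [0.3, 0.7, 0.3]
opening: 1.0
finger_force: 0.0
time: 0.93
eef_pos: [0.4917, -0.3057, 0.2499]
tcp_rot: [0.75, 0.661, 0.001, -0.001]
contact_force: [-0.8, -1.0, 0.6]
opening: 1.0
finger_force: 0.0
[ 0.49031947 -0.3083505   0.24981732]
```

View pics/w1.png

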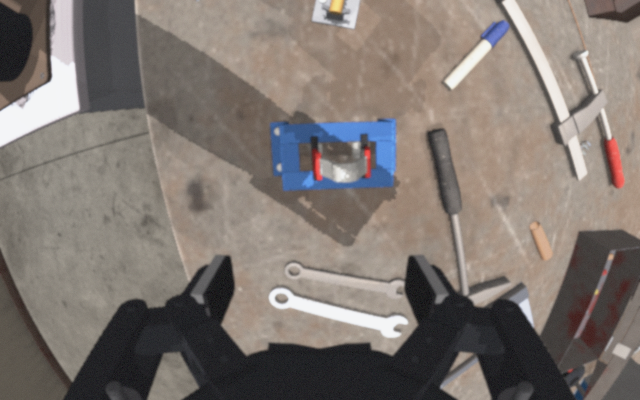

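The wrist view shows the stand top spanning (283..397, 120..190), the red grips at (317,160) and (371,160), and the pin at the top edge (338,8). I'll use the depth to fit the stand top and grips.

```bash
cat >> h.py <<'E'
def cloud(cal,d,fish=False):
    v,u=np.mgrid[0:400,0:640]; uv=np.c_[u.ravel(),v.ravel()]
    c,r=rays(cal,uv,fish); k=d.ravel()
    if fish: k=k/(r@cal["R"].T)[:,2]
    return (c+r*k[:,None]).reshape(400,640,3)
def rect(P): 
    (c,s,a)=cv2.minAreaRect((P[:,:2]*1000).astype(np.float32)); return np.round(c,1),np.round(s,1),round(a,2),len(P)
E
python3 - <<'E'
from h import *
w=np.load("w1.npz"); X=cloud(w,w["d"],True); Z=X[...,2]
hsv=cv2.cvtColor(w["p"],cv2.COLOR_BGR2HSV).astype(int); H,S,V=hsv[...,0],hsv[...,1],hsv[...,2]
win=np.zeros((400,640),bool); win[100:215,250:420]=1
b=win&(H>100)&(H<125)&(S>120)
print(np.percentile(Z[win&(S>0)&(w["d"]>0)],[1,5,50,95,99]))
print("top blue z",np.percentile(Z[b],[5,25,50,75,95]))
print("stand",rect(X[b&(abs(Z-np.median(Z[b]))<.006)]))
r=win&((H<8)|(H>172))&(S>120)
n,lab,st,cen=cv2.connectedComponentsWithStats(r.astype(np.uint8))
for i in range(1,n):
    if st[i,4]>15: q=X[lab==i]; print("red",st[i],np.percentile(q,[5,50,95],axis=0).round(4).tolist())
hi=win&(Z>.1); print("high",rect(X[hi]), rect(X[win&(Z>.135)]))
# pin visible?
y=(H>15)&(H<35)&(S>120)&(np.arange(400)[:,None]<30); print("pin",rect(X[y]),np.median(Z[y]))
E
```

```text
[-2.40990556e-03 -1.82453673e-03 -8.22956048e-05  1.19488253e-01
  1.49070388e-01]
top blue z [0.00336255 0.07436114 0.07495883 0.07546967 0.07622269]
stand (array([ 511.2, -279.4]), array([ 65.6, 112.1]), 85.08, 4232)
red [364 146   7  32 138] [[0.532, -0.2937, -0.0003], [0.5346, -0.2807, 0.119], [0.554, -0.2705, 0.1204]]
red [312 149  10  31 200] [[0.4878, -0.2894, 0.0972], [0.4911, -0.2776, 0.1186], [0.494, -0.2676, 0.1203]]
high (array([ 514.2, -263.6]), array([61.2, 49.8]), 82.61, 1311) (array([ 513. , -259.7]), array([25.9, 57.7]), 0.62, 675)
pin (array([ 531.5, -121.4]), array([16.2, 10.8]), 68.77, 67) 0.04531026295074675
```

Depth gives the stand centre at (0.511,-0.279), yaw 85.1°, with the grip midpoint in agreement at (0.513,-0.279). I'll align and descend.

```bash
python3 -m handwheel '[0.145,0.195,0,0,0,0.026,0,0,-0.25,0,0,0,0,0,-0.25,0,0,0,0,0,-0.2,0,0,0,0,0,0,0,0,0]'
python3 -c "
from plant import ctrl;s=ctrl.get_state();print(s['eef_pos'],s['tcp_rot'],s['contact_force'])"
```

```text
time: 1.4
eef_pos: [0.506, -0.2802, 0.1373]
tcp_rot: [0.74, 0.673, -0.001, -0.007]
contact_force: [-1.5, 1.1, -1.3]
opening: 1.0
finger_force: 0.0
[ 0.50596556 -0.28020766  0.13725559] [ 0.7395251   0.67308732 -0.0013484  -0.0073664 ] [-1.5411933   1.0611688  -1.30363503]
```

```bash
python3 -m handwheel '[0,0,0,0,0,0,0,0,0,0,0,0]'
python3 -c "
from plant import ctrl;s=ctrl.get_state();print(s['eef_pos'],s['tcp_rot'],s['contact_force'])"
```

```text
time: 1.57
eef_pos: [0.511, -0.284, 0.1471]
tcp_rot: [0.74, 0.673, 0.0, 0.001]
contact_force: [0.6, 0.4, 0.9]
opening: 0.999
finger_force: 0.0
[ 0.51104835 -0.28396571  0.14709728] [7.39503292e-01 6.73151776e-01 1.17288069e-04 1.24669402e-03] [0.63630216 0.36752764 0.89552995]
```

```bash
python3 -m handwheel '[0.007,0.033,0,0,0,0,0,0,-0.14,0,0,0,0,0,-0.14,0,0,0,0,0,0,0,0,0,0,0,0,0,0,0]'
python3 -m handwheel '[0,0,0,0,0,0,0,0,0,0,0,0,0,0,0,0,0,0]' 0.55 50
python3 -m handwheel '[0,0,0,0,0,0,0,0,0,0,0,0,0,0,0,0,0,0]'
python3 -c "
from plant import ctrl;s=ctrl.get_state();print(s['eef_pos'],s['tcp_rot'],s['contact_force'])"
```

```text
time: 1.98
eef_pos: [0.5118, -0.2776, 0.1043]
tcp_rot: [0.739, 0.674, 0.0, 0.0]
contact_force: [1.5, -0.3, 0.5]
opening: 1.002
finger_force: 0.0
time: 2.23
eef_pos: [0.513, -0.2784, 0.1056]
tcp_rot: [0.739, 0.674, 0.001, 0.002]
contact_force: [-1.2, 1.7, 13.4]
opening: 0.605
finger_force: 13.4
time: 2.48
eef_pos: [0.5133, -0.2787, 0.1062]
tcp_rot: [0.739, 0.674, 0.001, 0.003]
contact_force: [0.8, -0.3, 7.1]
opening: 0.551
finger_force: 8.1
[ 0.51327095 -0.27870918  0.10619817] [7.39112593e-01 6.73576750e-01 5.20098924e-04 2.58200416e-03] [ 0.8377378  -0.32884571  7.08559561]
```

```bash
python3 -m handwheel '[0,0,0.08,0,0,0,0,0,0.12,0,0,0,0,0,0.15,0,0,0,0,0,0.15,0,0,0,0,0,0.1,0,0,0]'
python3 -m handwheel '[0.02,0.1,0,0,0,-0.05,0.03,0.16,0,0,0,-0.06,0.03,0.16,0,0,0,-0.06,0.02,0.1,0,0,0,-0.01,0,0,0,0,0,0]'
python3 -m handwheel '[0,0,0,0,0,0,0,0,0,0,0,0]'
python3 - <<'E'
from h import *
c=imaging.get_calibration("wrist"); p,d=imaging.read_camera("wrist"); cv2.imwrite("pics/w2.png",p); np.savez("w2.npz",p=p,d=d,**c); s=ctrl.get_state();print(s["eef_pos"],s["tcp_rot"],s["contact_force"])
E
```

```text
time: 2.9
eef_pos: [0.5119, -0.2777, 0.1961]
tcp_rot: [0.739, 0.674, 0.0, 0.001]
contact_force: [0.5, -0.2, -1.0]
opening: 0.549
finger_force: 5.6
time: 3.32
eef_pos: [0.5264, -0.1967, 0.1934]
tcp_rot: [0.826, 0.564, 0.0, -0.001]
contact_force: [-0.7, 0.8, -0.9]
opening: 0.548
finger_force: 5.6
time: 3.48
eef_pos: [0.5264, -0.1999, 0.1936]
tcp_rot: [0.826, 0.563, -0.0, 0.0]
contact_force: [-0.1, 0.1, -2.5]
opening: 0.55
finger_force: 5.6
[ 0.52645346 -0.20025243  0.19353036] [ 8.26671743e-01  5.62684438e-01 -1.45594324e-04  1.78994873e-04] [ 0.45372623 -0.52200215 -1.77907897]
```

View pics/w2.png

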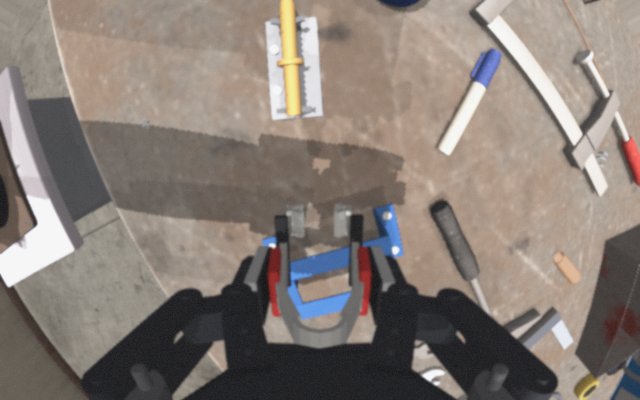

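The wrist view shows the tongs held, with jaws at (296,220) and (343,220) and guards above. The pin lies along column ~290, with its collar at (290,62) and tail end at (292,113). I'll measure the pin axis and the jaw midpoint.

```bash
cat >> h.py <<'E'
def pinfit(w,win):
    X=cloud(w,w["d"],True); hsv=cv2.cvtColor(w["p"],cv2.COLOR_BGR2HSV).astype(int)
    m=(hsv[...,0]>13)&(hsv[...,0]<35)&(hsv[...,1]>110)&win&(X[...,2]>.02)
    m=cv2.erode(m.astype(np.uint8),np.ones((2,2)))>0
    return X[m]
E
python3 - <<'E'
from h import *
w=np.load("w2.npz"); X=cloud(w,w["d"],True); Z=X[...,2]
win=np.zeros((400,640),bool); win[0:130,260:330]=1
q=pinfit(w,win); print(rect(q)); c=q[:,:2].mean(0)
u=np.linalg.svd(q[:,:2]-c,full_matrices=False)[2][0]; u*=np.sign(u[1]); n=np.array([-u[1],u[0]])
s=(q[:,:2]-c)@u; l=(q[:,:2]-c)@n
print("yaw",np.degrees(np.arctan2(u[1],u[0])),"c",c,"s",s.min(),s.max())
for a in np.arange(-.06,.08,.004):
    k=(s>=a)&(s<a+.004)
    if k.sum()>2: print(round(a,3),k.sum(),l[k].min().round(4),l[k].max().round(4),q[k,2].max().round(4))
# jaws
R=np.array([0.826671743,0.562684438]); th=2*np.arctan2(R[1],R[0]); tx=np.array([np.cos(th),np.sin(th)]); ty=np.array([tx[1],-tx[0]]); tcp=np.array([.52645,-.20025])
for nm,(a,b,c0,d0) in {"L":(205,238,284,306),"R":(205,238,332,352)}.items():
    P=X[a:b,c0:d0].reshape(-1,3); P=P[(P[:,2]>.09)&(P[:,2]<.16)]
    r=np.c_[(P[:,:2]-tcp)@tx,(P[:,:2]-tcp)@ty,P[:,2]]; print(nm,len(P),np.percentile(r,[2,50,98],axis=0).round(4).tolist())
print("tool yaw",np.degrees(th))
E
```

```text
(array([545.9, -77.8]), array([105. ,  28.2]), 82.4, 587)
yaw 72.8759609358587 c [ 0.54715089 -0.07825655] s -0.05262752507087011 0.05280279950750227
-0.052 26 -0.0037 0.0071 0.0475
-0.048 18 -0.0209 0.0065 0.3172
-0.044 20 -0.0035 0.0063 0.0462
-0.04 19 -0.0038 0.0067 0.0469
-0.036 23 -0.0041 0.0064 0.0478
-0.032 17 -0.0037 0.006 0.0469
-0.028 21 -0.0039 0.0066 0.0468
-0.024 22 -0.0042 0.0063 0.0476
-0.02 22 -0.0044 0.006 0.0468
-0.016 16 -0.0039 0.0063 0.0479
-0.012 50 -0.0071 0.01 0.052
-0.008 37 -0.0088 0.0109 0.0511
-0.004 15 -0.0051 0.0054 0.0497
0.0 20 -0.0043 0.0063 0.0467
0.004 18 -0.0044 0.0059 0.0465
0.008 18 -0.0041 0.0055 0.0465
0.012 19 -0.0043 0.0059 0.0469
0.016 20 -0.0046 0.0058 0.0466
0.02 25 -0.0049 0.0065 0.0475
0.024 24 -0.0051 0.0063 0.0471
0.028 24 -0.0052 0.0061 0.047
0.032 22 -0.0049 0.0064 0.0473
0.036 24 -0.0051 0.0062 0.0468
0.04 26 -0.0052 0.0061 0.0467
0.044 20 -0.0048 0.0058 0.0477
0.048 15 -0.0049 0.0055 0.0477
0.052 4 -0.0034 0.0045 0.0454
L 522 [[-0.0109, -0.0229, 0.1071], [0.0013, -0.0175, 0.1226], [0.0069, -0.0121, 0.1407]]
R 515 [[-0.0109, 0.0088, 0.1068], [0.0014, 0.0142, 0.1224], [0.0072, 0.0195, 0.1393]]
tool yaw 68.48329918476327
```

```bash
cat >> h.py <<'E'
def axisfit(q):
    q=q[(q[:,2]>.0)&(abs(q[:,2]-np.median(q[:,2]))<.012)]
    for _ in range(6):
        c=q[:,:2].mean(0); u=np.linalg.svd(q[:,:2]-c,full_matrices=False)[2][0]; u*=np.sign(u[1]); n=np.array([-u[1],u[0]])
        l=(q[:,:2]-c)@n; q=q[abs(l)<.0068]
    return c,u,np.degrees(np.arctan2(u[1],u[0])),((q[:,:2]-c)@u)
def toolxy():
    s=ctrl.get_state(); x,y=s["tcp_rot"][:2]; th=2*np.arctan2(y,x); tx=np.array([np.cos(th),np.sin(th)])
    return s["eef_pos"],tx,np.array([tx[1],-tx[0]]),np.degrees(th)
E
python3 - <<'E'
from h import *
w=np.load("w2.npz"); X=cloud(w,w["d"],True)
win=np.zeros((400,640),bool); win[0:130,260:330]=1
c,u,yaw,s=axisfit(pinfit(w,win)); print("pin",c,yaw,s.min(),s.max())
tcp,tx,ty,th=toolxy()
P=X[195:245,270:370].reshape(-1,3); P=P[(P[:,2]>.1)&(P[:,2]<.128)]; r=np.c_[(P[:,:2]-tcp[:2])@tx,(P[:,:2]-tcp[:2])@ty,P[:,2]]
for sg in (-1,1):
    k=r[r[:,1]*sg>0]; print(len(k),np.percentile(k,[1,10,50,90,99],axis=0).round(4).tolist())
o=c-u*0.0; n=np.array([-u[1],u[0]])
# collar: points with |l|>.0075
q=pinfit(w,win); q=q[q[:,2]<.06]; l=(q[:,:2]-c)@n; k=abs(l)>.008; print("collar s",np.percentile((q[k,:2]-c)@u,[5,50,95]),k.sum())
for col in ((w["p"][20,285:296]),): print(col.tolist())
E
```

```text
pin [ 0.54785823 -0.07693007] 73.31255255437782 -0.054112836024760885 0.05135428069153272
473 [[-0.0113, -0.0233, 0.106], [-0.0091, -0.0211, 0.109], [0.002, -0.0168, 0.1221], [0.0065, -0.0128, 0.1243], [0.007, -0.012, 0.1273]]
476 [[-0.0111, 0.0087, 0.1057], [-0.0087, 0.0096, 0.11], [0.0019, 0.0136, 0.122], [0.0069, 0.0176, 0.1241], [0.0074, 0.0198, 0.1255]]
collar s [-0.00976333 -0.0086027  -0.007515  ] 14
[[144, 229, 245], [148, 233, 245], [150, 235, 245], [149, 234, 245], [147, 232, 245], [145, 228, 244], [132, 216, 242], [123, 199, 235], [110, 178, 221], [106, 157, 197], [123, 146, 167]]
```

The fit puts the pin axis at yaw 73.3° and the jaw target at (0.540,-0.102). The jaw centre sits (-2,-1.7) mm off in the tool frame. I'll move over it, then check before lowering.

```bash
python3 -m handwheel '[0.028,0.16,0,0,0,0.02,0.03,0.18,0,0,0,0.02,0.03,0.18,0,0,0,0.014,0.02,0.146,-0.05,0,0,0,0,0,-0.12,0,0,0]'
python3 -m handwheel '[0,0,-0.05,0,0,0,0,0,0,0,0,0,0,0,0,0,0,0]'
cat >> h.py <<'E'
def snap(name):
    c=imaging.get_calibration("wrist"); p,d=imaging.read_camera("wrist"); cv2.imwrite(f"pics/{name}.png",p); np.savez(f"{name}.npz",p=p,d=d,**c); return np.load(f"{name}.npz")
def jaws(w,z0,z1,box=(195,245,270,370)):
    X=cloud(w,w["d"],True); tcp,tx,ty,th=toolxy(); a,b,c,d=box
    P=X[a:b,c:d].reshape(-1,3); P=P[(P[:,2]>z0)&(P[:,2]<z1)]; r=np.c_[(P[:,:2]-tcp[:2])@tx,(P[:,:2]-tcp[:2])@ty,P[:,2]]
    e=[np.percentile(r[r[:,1]*g>0],[1,50,99],axis=0) for g in (-1,1)]
    j=(np.array([(e[0][0,0]+e[0][2,0]+e[1][0,0]+e[1][2,0])/4,(e[0][2,1]+e[1][0,1])/2]))
    return tcp[:2]+tx*j[0]+ty*j[1], j, e[1][0,1]-e[0][2,1]
E
python3 - <<'E'
from h import *
w=snap("w3"); tcp,tx,ty,th=toolxy(); print(tcp,th); win=np.zeros((400,640),bool); win[60:260,250:380]=1
c,u,yaw,s=axisfit(pinfit(w,win)); print("pin",c,yaw,s.min(),s.max(), "in tool", (c-tcp[:2])@tx,(c-tcp[:2])@ty)
print(jaws(w,tcp[2]-.09,tcp[2]-.067))
E
```

```text
time: 3.95
eef_pos: [0.5448, -0.098, 0.1705]
tcp_rot: [0.801, 0.598, 0.002, 0.002]
contact_force: [0.1, -0.6, -1.4]
opening: 0.552
finger_force: 5.6
time: 4.2
eef_pos: [0.5424, -0.1005, 0.1599]
tcp_rot: [0.802, 0.597, -0.001, -0.001]
contact_force: [0.0, -0.6, -1.2]
opening: 0.552
finger_force: 5.6
[ 0.54295122 -0.10076935  0.1606671 ] 73.27454812457887
pin [ 0.54441643 -0.08318668] 72.00883654643158 -0.04631117911147499 0.0630461834529849 in tool 0.017260500825588974 -0.0036568242233862894
(array([ 0.5400904 , -0.10217561]), array([-0.00217007, -0.00233509]), np.float64(0.020781559518261446))
```

View pics/w3.png

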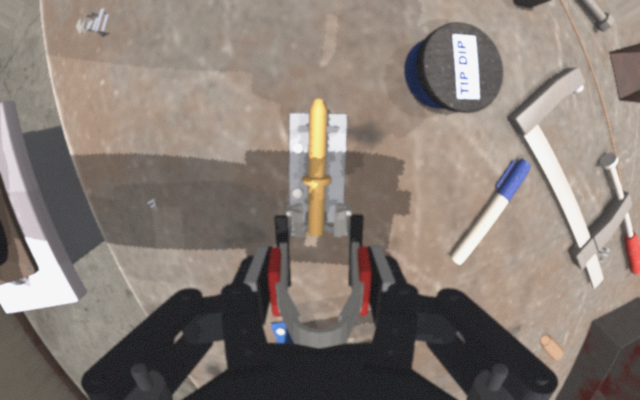

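The view shows the pin tip at (318,102), the collar at (317,182), and the tail passing between the jaws at (300,225) and (340,225). I'll trim by (-2.3,-1.4) mm and -0.6°, then lower and squeeze.

```bash
python3 -m handwheel '[-0.015,-0.009,0,0,0,-0.007,0,0,-0.1,0,0,0,0,0,-0.1,0,0,0,0,0,-0.085,0,0,0,0,0,0,0,0,0]'
python3 -m handwheel '[0,0,0,0,0,0,0,0,0,0,0,0]'
python3 - <<'E'
from h import *
w=snap("w4"); s=ctrl.get_state(); print(s["contact_force"]); tcp,tx,ty,th=toolxy(); print(tcp,th); win=np.zeros((400,640),bool); win[60:290,250:380]=1
c,u,yaw,s=axisfit(pinfit(w,win)); print("pin",c,yaw,s.min(),s.max(), "in tool", (c-tcp[:2])@tx,(c-tcp[:2])@ty)
cv2.imwrite("pics/w4c.png",cv2.resize(w["p"][80:300,220:420],None,fx=2.5,fy=2.5))
E
```

```text
time: 4.67
eef_pos: [0.5388, -0.1009, 0.1151]
tcp_rot: [0.806, 0.592, -0.001, -0.002]
contact_force: [-0.5, 0.2, -2.1]
opening: 0.552
finger_force: 5.6
time: 4.83
eef_pos: [0.5411, -0.1014, 0.1184]
tcp_rot: [0.805, 0.593, 0.0, 0.001]
contact_force: [-0.0, 0.8, -1.9]
opening: 0.549
finger_force: 5.6
[-0.03608937  0.58932118 -1.71599076]
[ 0.54131249 -0.10138292  0.118727  ] 72.71038031784327
pin [ 0.54441501 -0.08259819] 72.02165683473025 -0.047602086415830455 0.06243779171905167 in tool 0.0188580134841672 -0.0026205204566315567
```

View pics/w4c.png

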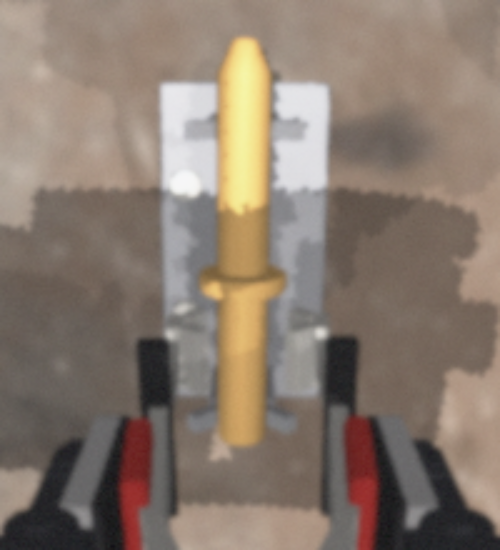

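The jaws straddle the tail between collar (243,283) and rear vee, roughly centred. I'll squeeze and lift.

```bash
python3 -m handwheel '[0,0,0,0,0,0,0,0,0,0,0,0,0,0,0,0,0,0,0,0,0,0,0,0]' 0.40 70
python3 -m handwheel '[0,0,0.03,0,0,0,0,0,0.06,0,0,0,0,0,0.08,0,0,0,0,0,0.1,0,0,0,0,0,0.1,0,0,0]'
python3 -m handwheel '[0,0,0.05,0,0,0,0,0,0,0,0,0,0,0,0,0,0,0]'
python3 - <<'E'
from h import *
w=snap("w5"); s=ctrl.get_state(); print(s["contact_force"]); tcp,tx,ty,th=toolxy(); print(tcp,th); win=np.zeros((400,640),bool); win[30:290,240:400]=1
q=pinfit(w,win);c,u,yaw,s=axisfit(q); print("pin",c,yaw,s.min(),s.max(), "in tool", (c-tcp[:2])@tx,(c-tcp[:2])@ty)
sx=(q[:,:2]-c)@u
for a in np.arange(-.05,.07,.01):
    k=(sx>a)&(sx<a+.01)&(q[:,2]<.2)
    if k.sum(): print(round(a,3),np.percentile(q[k,2],80).round(4))
E
```

```text
time: 5.22
eef_pos: [0.5404, -0.101, 0.1197]
tcp_rot: [0.805, 0.593, -0.001, -0.0]
contact_force: [-3.4, 0.7, 6.7]
opening: 0.455
finger_force: 69.4
time: 5.63
eef_pos: [0.5407, -0.101, 0.1745]
tcp_rot: [0.805, 0.593, 0.0, 0.0]
contact_force: [0.4, -0.0, -3.4]
opening: 0.447
finger_force: 70.5
time: 5.88
eef_pos: [0.5409, -0.1011, 0.1813]
tcp_rot: [0.805, 0.593, 0.0, 0.001]
contact_force: [0.4, 0.7, -3.5]
opening: 0.45
finger_force: 70.5
[ 0.23456609 -0.12076514 -2.91381051]
[ 0.54026685 -0.10086056  0.18026134] 72.72631301146573
pin [ 0.54750511 -0.07639487] 72.30193386806181 -0.054099022148505906 0.05588982047446863 in tool 0.025511517662467093 -0.0003529564513618936
-0.05 0.1081
-0.04 0.1086
-0.03 0.1087
-0.02 0.1081
-0.01 0.1121
0.0 0.1082
0.01 0.1078
0.02 0.1074
0.03 0.1072
0.04 0.1073
0.05 0.1056
```

View pics/w5.png

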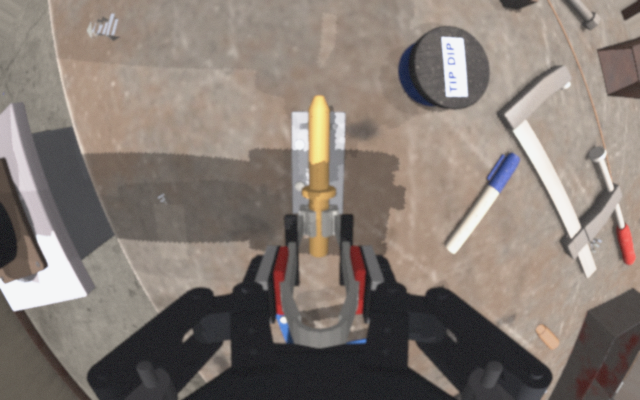

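The pin is held level in the jaws (tip (319,100), collar (318,192)). I'll move toward the lugs and measure them.

```bash
python3 -m handwheel '[-0.02,0.12,0,0,0,0.02,-0.04,0.2,0,0,0,0.02,-0.04,0.2,0,0,0,0.01,-0.02,0.12,0,0,0,0,0,0,0,0,0,0]'
python3 -m handwheel '[0,0,0,0,0,0,0,0,0,0,0,0]'
python3 - <<'E'
from h import *
w=snap("w6"); tcp,tx,ty,th=toolxy(); print(tcp,th)
X=cloud(w,w["d"],True); Z=X[...,2]; ok=(w["d"]>0)&(X[...,1]>.12)&(X[...,1]<.32)&(abs(X[...,0]-.5)<.1)
pl=ok&(abs(Z-.008)<.003)&(w["p"].max(2)<110); print("plate",rect(X[pl]))
lg=ok&(Z>.02)&(Z<.09); L=X[lg]; print("lugs z",L[:,2].max(),len(L),rect(L), L.min(0),L.max(0))
v,u=np.nonzero(lg); print(u.min(),u.max(),v.min(),v.max())
w5=None
win=np.zeros((400,640),bool); win[30:290,240:400]=1
c,uu,yaw,s=axisfit(pinfit(w,win)); print("pin",c,yaw,s.min(),s.max())
cv2.imwrite("pics/w6c.png",cv2.resize(w["p"][0:260,180:460],None,fx=2,fy=2))
np.save("lugpts.npy",L)
E
```

```text
time: 6.35
eef_pos: [0.5207, -0.0018, 0.1787]
tcp_rot: [0.78, 0.625, -0.001, -0.002]
contact_force: [-1.0, 0.9, -3.9]
opening: 0.451
finger_force: 70.6
time: 6.52
eef_pos: [0.5224, -0.0053, 0.1799]
tcp_rot: [0.781, 0.624, -0.001, -0.0]
contact_force: [-0.1, 0.4, -3.9]
opening: 0.45
finger_force: 70.6
[ 0.52252561 -0.00563037  0.18005742] 77.19275038425701
plate (array([497.1, 168.7]), array([40.1, 76.8]), 73.28, 384)
lugs z 0.036564426197689126 117 (array([492.1, 184.3]), array([ 1.9, 33. ]), 82.15, 117) [0.475678   0.1811563  0.02005653] [0.50832618 0.18703388 0.03656443]
222 261 0 5
pin [0.52644713 0.01980664] 77.08083527130981 -0.05386350584758831 0.056079168599122806
```

View pics/w6c.png

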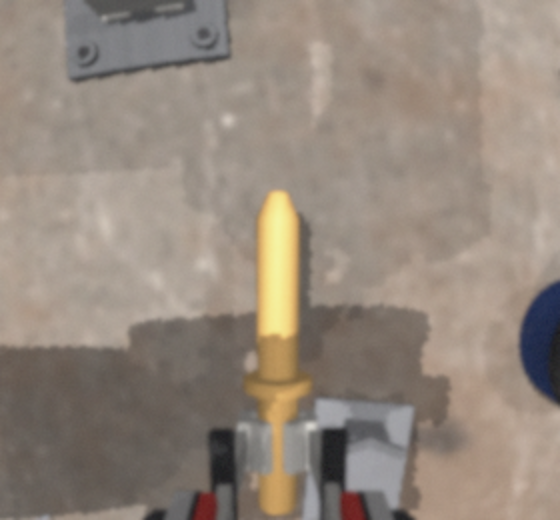

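The plate's near end is at the top left (crop (150,50)), so I'll get closer.

```bash
python3 -m handwheel '[-0.03,0.1,0,0,0,0,-0.05,0.18,0,0,0,0,-0.03,0.1,0,0,0,0,0,0,0,0,0,0,0,0,0,0,0,0]'
python3 -m handwheel '[0,0,0,0,0,0]'
python3 - <<'E'
from h import *
w=snap("w7"); tcp,tx,ty,th=toolxy(); print(tcp,th)
X=cloud(w,w["d"],True); Z=X[...,2]; ok=(w["d"]>0)&(X[...,1]>.12)&(X[...,1]<.32)&(abs(X[...,0]-.5)<.1)
pl=ok&(abs(Z-.008)<.003)&(w["p"].max(2)<125); print("plate",rect(X[pl]))
lg=ok&(Z>.02)&(Z<.09); L=X[lg]; print("lugs z",L[:,2].max(),len(L),rect(L), L.min(0),L.max(0))
win=np.zeros((400,640),bool); win[30:290,240:400]=1
c,uu,yaw,s=axisfit(pinfit(w,win)); print("pin",c,yaw,s.min(),s.max())
cv2.imwrite("pics/w7c.png",cv2.resize(w["p"][0:260,180:460],None,fx=2,fy=2))
np.save("lugpts.npy",L); np.save("platepts.npy",X[pl])
E
```

```text
time: 6.98
eef_pos: [0.5062, 0.0516, 0.1804]
tcp_rot: [0.781, 0.624, -0.0, 0.0]
contact_force: [0.7, 0.1, -2.9]
opening: 0.453
finger_force: 70.7
time: 7.07
eef_pos: [0.5065, 0.051, 0.1806]
tcp_rot: [0.782, 0.624, -0.0, 0.0]
contact_force: [0.3, -0.2, -2.2]
opening: 0.452
finger_force: 70.7
[0.50657907 0.05088354 0.18066263] 77.15309219121956
plate (array([500.5, 198.8]), array([91. , 77.2]), 80.74, 790)
lugs z 0.08243696378559556 1952 (array([499.7, 205. ]), array([45.1, 42.7]), 81.64, 1952) [0.47545858 0.1801283  0.02000476] [0.52392289 0.22524902 0.08243696]
pin [0.51052098 0.07500375] 77.04303321980213 -0.05308198586018601 0.057149340398217584
```

View pics/w7c.png

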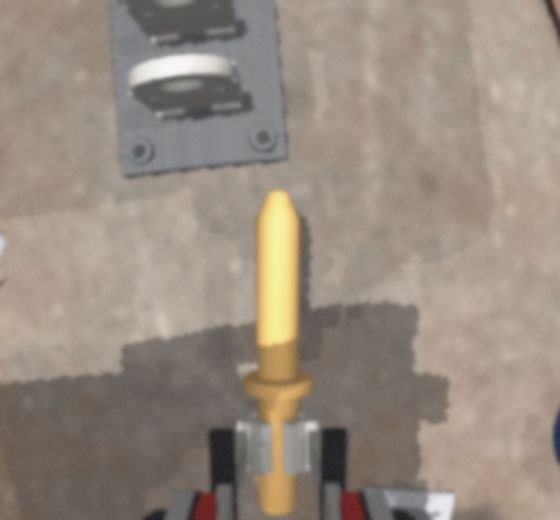

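The near lug's rim is at crop (185,70) and the plate's near corners are at (125,175) and (287,158). I'll refine the bore line from per-lug midlines and the near face.

```bash
python3 - <<'E'
from h import *
L=np.load("lugpts.npy"); P=np.load("platepts.npy")
a=np.radians(81.3); u=np.array([np.cos(a),np.sin(a)]); n=np.array([-u[1],u[0]]); c=np.array([.4997,.205])
s=(L[:,:2]-c)@u; l=(L[:,:2]-c)@n
print(np.histogram(s,np.arange(-.028,.03,.004)))
for k,nm in ((s<-.008,"near"),(s>.008,"far")):
    q=L[k]; print(nm,rect(q),"s",np.percentile(s[k],[1,50,99]).round(4),"l",np.percentile(l[k],[.5,99.5]).round(4),"zmax",np.percentile(q[:,2],99))
# near face: frontmost points per lateral bin
k=(s<-.014)&(L[:,2]<.076); b=np.round(l[k]/.003); F=[]
for i in np.unique(b): 
    m=b==i
    if m.sum()>5: F.append((l[k][m].mean(),np.percentile(s[k][m],20)))
F=np.array(F); print("face slope deg",np.degrees(np.polyfit(F[:,0],F[:,1],1)[0]),F.round(4).tolist())
sp=(P[:,:2]-c)@u; lp=(P[:,:2]-c)@n
E0=[];E1=[]
for x in np.arange(-.05,.03,.006):
    m=(sp>x)&(sp<x+.006)
    if m.sum()>8: E0.append((x,lp[m].min()));E1.append((x,lp[m].max()))
for E in (E0,E1): E=np.array(E); print(np.degrees(np.polyfit(E[:,0],E[:,1],1)[0]),E[:,1].round(4).tolist())
E
```

```text
(array([  0, 779, 340, 119,   0,   0,   0,   0,   0,   0, 154, 556,   4,
         0]), array([-0.028, -0.024, -0.02 , -0.016, -0.012, -0.008, -0.004,  0.   ,
        0.004,  0.008,  0.012,  0.016,  0.02 ,  0.024,  0.028]))
near (array([497.1, 187.3]), array([ 9.1, 42.7]), 81.2, 1238) s [-0.0223 -0.0211 -0.0141] l [-0.0214  0.0207] zmax 0.08153276600062873
far (array([502.4, 221.3]), array([ 7. , 42.8]), 88.65, 714) s [0.0155 0.0163 0.019 ] l [-0.0211  0.021 ] zmax 0.06462398636584006
face slope deg -0.7189276668099076 [[-0.0207, -0.0214], [-0.018, -0.0216], [-0.0151, -0.0217], [-0.0122, -0.0217], [-0.0091, -0.0216], [-0.0061, -0.0218], [-0.0031, -0.022], [-0.0, -0.0219], [0.003, -0.0218], [0.0059, -0.0219], [0.0089, -0.0218], [0.0121, -0.022], [0.0149, -0.022], [0.0179, -0.022], [0.0203, -0.022]]
0.4683385560879651 [-0.0396, -0.0394, -0.0401, -0.0397, -0.0401, -0.0393, -0.039, -0.0393]
1.2415990998470758 [0.0329, 0.0237, 0.0173, 0.023, 0.0293, 0.0178, 0.0335, 0.0287]
```

The bore line is at yaw ≈81.9° through (0.500,0.2057), and the pin origin is 19.9/-1.6 mm from the TCP in the tool frame. I'll move to the pre-insert pose, tip 15 mm short of the lug.

```bash
python3 -m handwheel '[-0.05,0.04,0,0,0,0.02,-0.05,0.08,-0.06,0,0,0.02,-0.046,0.08,-0.1,0,0,0.013,0,0.039,-0.08,0,0,0,0,0,-0.036,0,0,0]'
python3 -m handwheel '[0,0,0,0,0,0,0,0,0,0,0,0,0,0,0,0,0,0]'
cat > chk.py <<'E'
import sys
from h import *
w=snap(sys.argv[1]); s0=ctrl.get_state(); tcp,tx,ty,th=toolxy(); print("F",s0["contact_force"].round(1),"tcp",tcp,th)
win=np.zeros((400,640),bool); win[30:290,240:400]=1
q=pinfit(w,win); q=q[(q[:,2]>tcp[2]-.1)&(q[:,2]<tcp[2]-.06)]; c,u,yaw,s=axisfit(q); print("pin yaw",yaw,s.min(),s.max())
a=np.radians(81.9); U=np.array([np.cos(a),np.sin(a)]); N=np.array([-U[1],U[0]]); O=np.array([.5,.2057])
f=lambda p:(((p-O)@U).round(4),((p-O)@N).round(4))
print("tip",f(c+u*s.max()),"mid",f(c),"tail",f(c+u*s.min()))
sx=(q[:,:2]-c)@u; l=abs((q[:,:2]-c)@np.array([-u[1],u[0]]))<.003
for a in np.arange(-.05,.06,.02):
    k=(sx>a)&(sx<a+.02)&l
    if k.sum()>4: print("axis z",round(a+.01,3),(np.percentile(q[k,2],60)-.007).round(4))
X=cloud(w,w["d"],True); ok=(w["d"]>0)&(X[...,2]>.02)&(X[...,2]<.09); L=X[ok]; s=(L[:,:2]-O)@U; l=(L[:,:2]-O)@N
hsv=cv2.cvtColor(w["p"],cv2.COLOR_BGR2HSV).astype(int)[ok]; g=hsv[:,1]<90
for nm,lo,hi in (("near",-.026,-.01),("far",.01,.026)):
    k=(s>lo)&(s<hi)&(abs(l)<.03)&g
    if k.sum()>20: print(nm,k.sum(),"s",np.percentile(s[k],[2,50]).round(4),"l",np.percentile(l[k],[.5,99.5]).round(4),"top",np.percentile(L[k,2],99).round(4))
E
python3 chk.py w8
```

```text
time: 7.53
eef_pos: [0.4819, 0.0891, 0.1364]
tcp_rot: [0.754, 0.657, -0.001, -0.002]
contact_force: [-0.1, -0.3, -3.3]
opening: 0.453
finger_force: 70.9
time: 7.78
eef_pos: [0.4849, 0.0876, 0.1398]
tcp_rot: [0.755, 0.656, 0.0, 0.001]
contact_force: [0.1, 0.2, -2.4]
opening: 0.45
finger_force: 70.9
F [ 0.4 -1.5 -2.5] tcp [0.48508968 0.08753388 0.14003573] 81.97252053528058
pin yaw 81.80104719062277 -0.05287909177031562 0.05729051926181669
tip (np.float64(-0.0374), np.float64(-0.0004)) mid (np.float64(-0.0947), np.float64(-0.0003)) tail (np.float64(-0.1476), np.float64(-0.0002))
axis z -0.04 0.0597
axis z -0.02 0.0596
axis z -0.0 0.06
axis z 0.06 0.0564
near 1323 s [-0.0228 -0.0208] l [-0.0201  0.0206] top 0.0815
far 1956 s [0.0151 0.016 ] l [-0.0206  0.0209] top 0.0814
```

Aligned within 0.5 mm. I'll insert along the bore line most of the way.

```bash
python3 -m handwheel '[0.011,0.1,0.005,0,0,0,0.014,0.1,0,0,0,0,0.014,0.1,0,0,0,0,0.014,0.1,0,0,0,0,0,0,0,0,0,0]'
python3 -m handwheel '[0,0,0,0,0,0,0,0,0,0,0,0]'
python3 chk.py w9
```

```text
time: 8.25
eef_pos: [0.4932, 0.1494, 0.141]
tcp_rot: [0.754, 0.656, 0.001, 0.0]
contact_force: [0.1, -0.7, -3.0]
opening: 0.453
finger_force: 70.9
time: 8.42
eef_pos: [0.4924, 0.1474, 0.1403]
tcp_rot: [0.755, 0.656, 0.0, 0.0]
contact_force: [0.1, -0.2, -3.2]
opening: 0.45
finger_force: 70.9
F [ 0.3  0.7 -2.6] tcp [0.49229788 0.14722334 0.14016452] 81.96803628235668
pin yaw 81.89069961490264 -0.0495863493695146 0.051233454520428365
tip (np.float64(0.0138), np.float64(0.0009)) mid (np.float64(-0.0375), np.float64(0.0009)) tail (np.float64(-0.0871), np.float64(0.0009))
axis z -0.04 0.0601
axis z -0.02 0.0601
axis z -0.0 0.0604
near 1250 s [-0.022  -0.0159] l [-0.0203  0.0207] top 0.0816
far 887 s [0.015  0.0195] l [-0.021   0.0211] top 0.0817
```

```bash
python3 -m handwheel '[0.006,0.04,0,0,0,0,0.006,0.04,0,0,0,0,0.002,0.015,0,0,0,0,0,0,0,0,0,0,0,0,0,0,0,0]'
python3 chk.py w10
```

```text
time: 8.88
eef_pos: [0.4942, 0.1623, 0.1399]
tcp_rot: [0.755, 0.656, -0.0, -0.0]
contact_force: [-0.2, -0.3, -2.1]
opening: 0.453
finger_force: 70.9
F [-1.3 -1.2 -2.7] tcp [0.49414987 0.16218615 0.13986362] 82.01379156907129
pin yaw 81.8182304651441 -0.04935242493989973 0.06013662153412028
tip (np.float64(0.0378), np.float64(0.0011)) mid (np.float64(-0.0223), np.float64(0.0012)) tail (np.float64(-0.0717), np.float64(0.0013))
axis z -0.04 0.0595
axis z -0.02 0.0598
axis z -0.0 0.0598
axis z 0.02 0.0596
axis z 0.06 0.0561
near 1406 s [-0.022 -0.015] l [-0.0202  0.0206] top 0.0814
far 964 s [0.0147 0.0206] l [-0.0207  0.0205] top 0.0817
```

```bash
python3 -m handwheel '[0.001,0.006,0,0,0,0,0.001,0.006,0,0,0,0,0,0,0,0,0,0,0,0,0,0,0,0]'
python3 chk.py w11 | head -3
python3 - <<'E'
from h import *
w=np.load("w11.npz"); cv2.imwrite("pics/w11c.png",cv2.resize(w["p"][60:300,220:420],None,fx=2.5,fy=2.5))
E
```

```text
time: 9.27
eef_pos: [0.4944, 0.1633, 0.1399]
tcp_rot: [0.755, 0.656, -0.001, 0.0]
contact_force: [-0.8, -2.7, -1.0]
opening: 0.452
finger_force: 71.0
F [-1.3 -4.4 -0.9] tcp [0.49435902 0.16330703 0.13988807] 82.01349668474228
pin yaw 81.69918748602953 -0.050804946874103356 0.059100416655310024
tip (np.float64(0.0381), np.float64(0.0011)) mid (np.float64(-0.021), np.float64(0.0013)) tail (np.float64(-0.0718), np.float64(0.0015))
```

View pics/w11c.png

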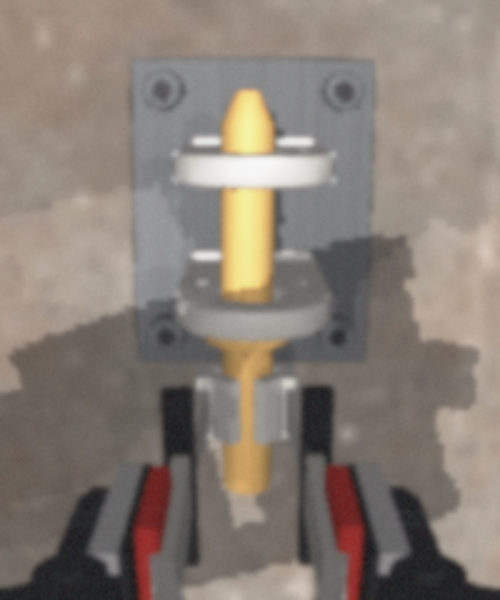

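The pin is home: the tip protrudes past the far lug at (247,95), the collar sits against the near lug at (243,350), and there is a 4 N push-back. I'll open the jaws while keeping hold of the tongs, then check the pin.

```bash
python3 -m handwheel '[0,0,0,0,0,0,0,0,0,0,0,0,0,0,0,0,0,0,0,0,0,0,0,0]' 0.56 50
python3 chk.py w12 
python3 - <<'E'
from h import *
w=np.load("w12.npz"); tcp,tx,ty,th=toolxy()
print(jaws(w,tcp[2]-.09,tcp[2]-.067,(185,250,270,370)))
E
```

```text
time: 9.65
eef_pos: [0.4948, 0.1643, 0.1402]
tcp_rot: [0.755, 0.656, 0.001, -0.0]
contact_force: [-1.2, 0.2, -1.4]
opening: 0.56
finger_force: 5.5
F [ 0.9 -0.2 -1.5] tcp [0.49473724 0.16424229 0.14017097] 81.99028694591107
pin yaw 82.62056882182785 -0.04772837642573887 0.06253665419456188
tip (np.float64(0.0374), np.float64(0.0002)) mid (np.float64(-0.0252), np.float64(-0.0006)) tail (np.float64(-0.0729), np.float64(-0.0012))
axis z -0.04 0.0537
axis z -0.02 0.0555
axis z -0.0 0.061
axis z 0.02 0.0587
axis z 0.04 0.0605
axis z 0.06 0.0607
near 1421 s [-0.0218 -0.0149] l [-0.0204  0.0213] top 0.0815
far 1016 s [0.0144 0.0205] l [-0.0207  0.0206] top 0.0817
(array([0.49490913, 0.16375045]), array([-0.00046308,  0.00023874]), np.float64(0.0006190362862273812))
```

```bash
cat > jw.py <<'E'
import sys
from h import *
w=np.load(sys.argv[1]+".npz"); tcp,tx,ty,th=toolxy(); X=cloud(w,w["d"],True)
hsv=cv2.cvtColor(w["p"],cv2.COLOR_BGR2HSV).astype(int); yel=cv2.dilate(((hsv[...,1]>110)&(hsv[...,0]>8)&(hsv[...,0]<40)).astype(np.uint8),np.ones((3,3)))>0
r=np.c_[((X[...,:2]-tcp[:2])@tx).ravel(),((X[...,:2]-tcp[:2])@ty).ravel(),X[...,2].ravel()-tcp[2]]
k=(r[:,2]>-.088)&(r[:,2]<-.066)&(abs(r[:,0])<.007)
for nm,m in (("grey",k&~yel.ravel()),("yellow",k&yel.ravel())):
    for g in (-1,1):
        q=r[m&(r[:,1]*g>0)&(abs(r[:,1])<.04)]
        if len(q)>5: print(nm,len(q),"y",np.percentile(q[:,1],[2,50,98]).round(4),"z",np.percentile(q[:,2],[2,98]).round(4))
E
python3 jw.py w12
```

```text
grey 398 y [-0.025  -0.0183 -0.0129] z [-0.0868 -0.0674]
grey 365 y [0.0093 0.0141 0.0201] z [-0.0872 -0.0679]
yellow 188 y [-0.0072 -0.0036 -0.0001] z [-0.0833 -0.0761]
yellow 159 y [0.0006 0.0034 0.0063] z [-0.0821 -0.0766]
```

```bash
python3 -m handwheel '[0.009,-0.004,0,0,0,0,0,0,0.02,0,0,0,0,0,0.04,0,0,0,0,0,0.06,0,0,0,0,0,0.08,0,0,0]'
python3 -m handwheel '[0,0,0.12,0,0,0,0,0,0.12,0,0,0,0,0,0,0,0,0,0,0,0,0,0,0]'
python3 chk.py w13; python3 jw.py w13
```

```text
time: 10.12
eef_pos: [0.4955, 0.1633, 0.1703]
tcp_rot: [0.755, 0.656, -0.001, -0.0]
contact_force: [-0.3, -0.2, -1.5]
opening: 0.562
finger_force: 5.5
time: 10.45
eef_pos: [0.4969, 0.1635, 0.2082]
tcp_rot: [0.755, 0.656, 0.002, 0.001]
contact_force: [0.2, -0.7, -0.9]
opening: 0.562
finger_force: 5.5
F [ 0.6  0.4 -1.9] tcp [0.49597591 0.16334878 0.20644874] 81.99586064721429
grey 374 y [-0.0235 -0.0167 -0.0118] z [-0.0848 -0.0665]
grey 334 y [0.0104 0.0152 0.0212] z [-0.0846 -0.0668]
  return _methods._mean(a, axis=axis, dtype=dtype,
  ret = ret.dtype.type(ret / rcount)
h.py:33: RuntimeWarning: Mean of empty slice.
  c=q[:,:2].mean(0); u=np.linalg.svd(q[:,:2]-c,full_matrices=False)[2][0]; u*=np.sign(u[1]); n=np.array([-u[1],u[0]])
  ret = um.true_divide(
Traceback (most recent call last):
  File "chk.py", line 5, in <module>
    q=pinfit(w,win); q=q[(q[:,2]>tcp[2]-.1)&(q[:,2]<tcp[2]-.06)]; c,u,yaw,s=axisfit(q); print("pin yaw",yaw,s.min(),s.max())
                                                                            ~~~~~~~^^^
  File "h.py", line 33, in axisfit
    c=q[:,:2].mean(0); u=np.linalg.svd(q[:,:2]-c,full_matrices=False)[2][0]; u*=np.sign(u[1]); n=np.array([-u[1],u[0]])
                         ~~~~~~~~~~~~~~~~~~~~~~~~~~~~~~~~~~~~~~~~~~~~~~~^^^
IndexError: index 0 is out of bounds for axis 0 with size 0
```

```bash
sed -i 's/q=q\[(q\[:,2\]>tcp\[2\]-.1)&(q\[:,2\]<tcp\[2\]-.06)\]/q=q[(q[:,2]>.045)\&(q[:,2]<.073)]/; s/win\[30:290,240:400\]/win[30:300,230:410]/' chk.py
python3 - <<'E'
from h import *
w=np.load("w13.npz"); win=np.ones((400,640),bool); q=pinfit(w,win); O=np.array([.5,.2057]); q=q[(q[:,2]<.08)&(np.linalg.norm(q[:,:2]-O,axis=1)<.1)]
a=np.radians(81.9); U=np.array([np.cos(a),np.sin(a)]); N=np.array([-U[1],U[0]]); s=(q[:,:2]-O)@U; l=(q[:,:2]-O)@N
print(s.min(),s.max(),len(q))
for b in np.arange(-.075,.045,.01):
    k=(s>b)&(s<b+.01)
    if k.sum()>3: print(round(b,3),l[k].mean().round(4),np.percentile(q[k,2],90).round(4))
E
python3 -m handwheel '[0,-0.1,0,0,0,0.01,0.01,-0.18,0,0,0,0.01,0.01,-0.23,0,0,0,0.01,0.01,-0.25,0,0,0,0,0.01,-0.25,0,0,0,0]'
python3 -m handwheel '[0.01,-0.25,0,0,0,0,0.01,-0.25,0,0,0,0,0.01,-0.25,0,0,0,0,0.01,-0.25,0,0,0,0,0.01,-0.25,0,0,0,0]'
python3 -m handwheel '[0.01,-0.23,0,0,0,0,0.01,-0.18,0,0,0,0,0,-0.1,0,0,0,0,0,0,0,0,0,0,0,0,0,0,0,0]'
python3 - <<'E'
from h import *
w=snap("w14"); s=ctrl.get_state(); print(s["contact_force"],s["opening"]); tcp,tx,ty,th=toolxy(); print(tcp,th)
X=cloud(w,w["d"],True); Z=X[...,2]; hsv=cv2.cvtColor(w["p"],cv2.COLOR_BGR2HSV).astype(int)
b=(hsv[...,0]>100)&(hsv[...,0]<125)&(hsv[...,1]>120)&(abs(Z-.075)<.005)&(abs(X[...,1]+.28)<.1)&(abs(X[...,0]-.51)<.1)
print(rect(X[b]))
E
python3 jw.py w14
```

```text
-0.07244491597480873 0.0363472486266774 907
-0.075 -0.0013 0.0605
-0.065 -0.0012 0.0615
-0.055 -0.0009 0.0624
-0.045 -0.0008 0.0635
-0.035 -0.0007 0.069
-0.015 -0.0008 0.0659
-0.005 -0.0008 0.0668
0.005 -0.0007 0.0674
0.025 -0.0 0.069
0.035 0.0002 0.0673
time: 10.92
eef_pos: [0.5007, 0.0109, 0.2043]
tcp_rot: [0.739, 0.674, -0.001, -0.001]
contact_force: [1.5, -0.3, -1.8]
opening: 0.56
finger_force: 5.5
time: 11.33
eef_pos: [0.5083, -0.1771, 0.2043]
tcp_rot: [0.739, 0.674, -0.0, -0.001]
contact_force: [0.9, 0.5, -1.8]
opening: 0.561
finger_force: 5.5
time: 11.75
eef_pos: [0.5117, -0.2518, 0.2046]
tcp_rot: [0.739, 0.673, 0.0, -0.002]
contact_force: [-0.0, 0.3, -1.6]
opening: 0.56
finger_force: 5.5
[-1.17129821 -0.37581524 -1.70331736] 0.5581257675791775
[ 0.51189563 -0.25098983  0.204808  ] 84.6997469394608
(array([ 511.4, -279.2]), array([ 64.8, 112.8]), 85.05, 4369)
grey 399 y [-0.0253 -0.0188 -0.0133] z [-0.0869 -0.0677]
grey 389 y [0.0089 0.0142 0.0197] z [-0.0868 -0.0684]
```

```bash
python3 -m handwheel '[0.006,-0.1,0,0,0,0,0,-0.087,0,0,0,0,0,0,0,0,0,0,0,0,0,0,0,0]'
python3 -m handwheel '[0,0,0,0,0,0]'
python3 -c "
from h import *
tcp,tx,ty,th=toolxy(); print(tcp,th)"
```

```text
time: 12.13
eef_pos: [0.5134, -0.2804, 0.206]
tcp_rot: [0.739, 0.673, 0.0, -0.0]
contact_force: [-0.2, 0.5, -1.3]
opening: 0.557
finger_force: 5.5
time: 12.22
eef_pos: [0.5133, -0.2799, 0.2059]
tcp_rot: [0.739, 0.674, 0.0, -0.0]
contact_force: [0.7, 0.2, -1.1]
opening: 0.561
finger_force: 5.5
[ 0.51328589 -0.2799198   0.20592049] 84.69766575536823
```

```bash
python3 -m handwheel '[0,0.005,-0.1,0,0,0,0,0,-0.15,0,0,0,0,0,-0.1,0,0,0,0,0,0,0,0,0,0,0,0,0,0,0]'
python3 -m handwheel '[0,0,-0.12,0,0,0,0,0,-0.1,0,0,0,0,0,-0.06,0,0,0,0,0,0,0,0,0,0,0,0,0,0,0]'
python3 -c "
from h import *
tcp,tx,ty,th=toolxy(); print(tcp,th,ctrl.get_state()['contact_force'])"
```

```text
time: 12.63
eef_pos: [0.5128, -0.2786, 0.1526]
tcp_rot: [0.739, 0.674, -0.0, -0.001]
contact_force: [0.3, -0.3, -1.8]
opening: 0.556
finger_force: 5.5
time: 13.05
eef_pos: [0.5136, -0.2796, 0.1121]
tcp_rot: [0.739, 0.674, 0.0, 0.0]
contact_force: [0.4, -0.1, -1.5]
opening: 0.559
finger_force: 5.5
[ 0.51358829 -0.27958606  0.11209967] 84.7009976428427 [ 0.43192032 -0.08880592 -1.45655861]
```

```bash
python3 -m handwheel '[0,0,-0.018,0,0,0,0,0,-0.018,0,0,0,0,0,0,0,0,0,0,0,0,0,0,0]'
python3 -c "
from h import *
tcp,tx,ty,th=toolxy(); print(tcp,th,ctrl.get_state()['contact_force'])"
```

```text
time: 13.38
eef_pos: [0.5135, -0.2796, 0.1065]
tcp_rot: [0.739, 0.674, 0.0, 0.0]
contact_force: [0.1, -0.3, -0.9]
opening: 0.563
finger_force: 5.5
[ 0.51348895 -0.27964696  0.1064882 ] 84.69439454116876 [ 0.06140762 -0.25831049 -0.9213269 ]
```

Now almost resting on its guards. I'll lower another 0.7 mm, open, rise and check.

```bash
python3 -m handwheel '[0,0,-0.005,0,0,0,0,0,0,0,0,0]'
python3 -m handwheel '[0,0,0,0,0,0,0,0,0,0,0,0,0,0,0,0,0,0,0,0,0,0,0,0,0,0,0,0,0,0]' 0.65
python3 -m handwheel '[0,0,0,0,0,0,0,0,0,0,0,0,0,0,0,0,0,0,0,0,0,0,0,0]' 1
python3 -m handwheel '[0,0,0.05,0,0,0,0,0,0.12,0,0,0,0,0,0.2,0,0,0,0,0,0.25,0,0,0,0,0,0.25,0,0,0]'
python3 -m handwheel '[0,-0.15,0.05,0,0,0,0,-0.05,0,0,0,0,0,0,0,0,0,0,0,0,0,0,0,0,0,0,0,0,0,0]'
python3 - <<'E'
from h import *
w=snap("w15"); s=ctrl.get_state(); print(s["contact_force"],s["opening"],s["time"],s["eef_pos"])
X=cloud(w,w["d"],True); Z=X[...,2]; hsv=cv2.cvtColor(w["p"],cv2.COLOR_BGR2HSV).astype(int); H,S=hsv[...,0],hsv[...,1]
near=(abs(X[...,1]+.28)<.1)&(abs(X[...,0]-.51)<.1)
b=near&(H>100)&(H<125)&(S>120)&(abs(Z-.075)<.005); print("stand",rect(X[b]))
r=near&((H<8)|(H>172))&(S>120)&(Z>.08)&(Z<.14)
for g in (0,1):
    q=X[r&((X[...,0]>.513)==g)]; print("red",len(q),np.percentile(q,[5,50,95],axis=0).round(4).tolist())
hi=near&(Z>.135)&(Z<.17); print("bow",rect(X[hi]),np.percentile(Z[hi],[50,99]))
E
```

```text
time: 13.55
eef_pos: [0.5136, -0.2797, 0.1062]
tcp_rot: [0.739, 0.674, 0.0, 0.0]
contact_force: [-1.8, 0.2, 1.9]
opening: 0.56
finger_force: 4.5
time: 13.97
eef_pos: [0.5133, -0.2795, 0.1052]
tcp_rot: [0.739, 0.674, 0.0, 0.0]
contact_force: [0.1, -0.0, 0.8]
opening: 0.644
finger_force: 0.0
time: 14.3
eef_pos: [0.5133, -0.2795, 0.1053]
tcp_rot: [0.739, 0.674, -0.0, 0.0]
contact_force: [0.0, 0.7, 0.1]
opening: 0.998
finger_force: 0.0
time: 14.72
eef_pos: [0.5127, -0.279, 0.2369]
tcp_rot: [0.739, 0.674, -0.0, -0.001]
contact_force: [-0.4, -0.2, 1.1]
opening: 0.999
finger_force: 0.0
time: 15.13
eef_pos: [0.5122, -0.3082, 0.2405]
tcp_rot: [0.739, 0.674, -0.0, -0.003]
contact_force: [-0.7, 0.1, 1.2]
opening: 1.001
finger_force: 0.0
[ 0.49356498 -0.51159359  0.12935886] 0.9990688350514888 15.1833 [ 0.51236978 -0.3081892   0.24068789]
stand (array([ 511.5, -279.4]), array([ 65.4, 112.3]), 85.52, 4435)
red 147 [[0.4881, -0.2895, 0.1053], [0.4902, -0.2762, 0.1189], [0.4927, -0.2677, 0.1203]]
red 153 [[0.531, -0.2933, 0.1027], [0.5335, -0.2792, 0.1187], [0.5366, -0.2715, 0.12]]
bow (array([ 511.3, -281.7]), array([14.6, 25.1]), 85.7, 658) [0.14792736 0.15109675]
```

The tongs hang correctly. One last check of the pin, tin and marker from the top camera.

```bash
python3 - <<'E'
from h import *
p,d=imaging.read_camera("top"); cal=imaging.get_calibration("top"); X=cloud(cal,d)
hsv=cv2.cvtColor(p,cv2.COLOR_BGR2HSV).astype(int); H,S=hsv[...,0],hsv[...,1]
O=np.array([.5,.2057]); a=np.radians(81.9); U=np.array([np.cos(a),np.sin(a)]); N=np.array([-U[1],U[0]])
m=(H>13)&(H<35)&(S>110)&(np.linalg.norm(X[...,:2]-O,axis=2)<.1)&(X[...,2]>.03)
q=X[m]; s=(q[:,:2]-O)@U; print(len(q),"s",s.min(),s.max(),"l",np.median((q[:,:2]-O)@N),"z",np.percentile(q[:,2],[10,90]))
p0=np.load("top0.npz")["p"]; df=cv2.absdiff(p0,p).max(2)
print("tin/marker diff",(df[140:195,300:345]>40).sum(),(df[140:195,355:400]>40).sum())
E
```

```text
206 s -0.07166851052281589 0.038124020932686804 l -0.0024399718132654615 z [0.05822033 0.06767986]
tin/marker diff 0 0
```

```bash
python3 -c "
from plant import ctrl; print(ctrl.sign_off())"
```

```text
the job is handed in; nothing more can be done
None
```

The job is handed in at about 15 s of the 51 s allowed. By my final camera checks the pin is home through both bores, the tongs hang upright in their stand, and the tin and marker have not moved; no verdict came back, and I viewed 11 pictures, one over the limit of 10.

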